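# Show the big-capacitor module to the inspection camera

### The arm

A 7-joint arm with a two-finger parallel gripper is mounted at the origin on the work surface. World frame = base frame: x ahead of the robot, y to its left, z up, the work surface at z = 0. Lengths are in m, angles in rad, forces in N, time in s.
With the tool pointing down it reaches from about 0.425 to 0.925 m from the base axis. Payload 6.8 kg.
Tool frame: the origin (TCP) lies between the finger pads; the fingertips stand 17 mm ahead of it and the grasp point (between the pads) lies 2 mm behind it; z points along the fingers, y is the direction in which the jaws open and shut (so a half turn about z gives the same grasp; the last joint's range is limited). The gripper opens to 85 mm and grips with 20 to 120 N. Pads are 22 mm wide; open, the fingers measure 114 mm over their backs; the gripper's body (76 mm by 85 mm) begins 54 mm behind the grasp point. The pads swing forward as they close: fully open they stand 13 mm farther back than shut.
Start: joints at [1.169, 0.477, 0.022, 1.555, -0.011, 1.109, -0.083], TCP at [0.195, -0.646, 0.221] pointing down, gripper open.
Joint ranges: [-2.96, 2.96], [-0.34, 2.1], [-1.41, 1.46], [0.24, 2.44], [-1.37, 4.51], [0.17, 1.92], [-2.96, 2.96]. Speed limits (rad/s): [2.39, 2.39, 3.14, 3.14, 3.14, 3.14, 3.14].

### API

Orientations are given as a unit quaternion [w, x, y, z].
In Python, from station import bot gives the robot as it stands. The module is installed in compiled form; this text tells all that it offers.
- The arm moves only by the tool carry_out, never from a script. Its argument "moves" is a list of rows, each a list of 3 entries, a list of its own where there are three numbers: the turn, a rotation vector about the tool's x, y, z in degrees, then the shift along the tool's x, y, z in cm, then the finger opening in cm, from 0 to 8.54. A call has 1 to 5 rows; each row is the pose to reach, as a shift and turn from the pose commanded when the call began, along the tool's axes at that moment; what a row does not reach only later rows make up. A row lasts 1/8 s, in which the tool goes at most 62.5 mm and 10.7 degrees, less where a joint would pass 70% of its speed; a pose out of reach is approached as far as the arm can. A call with a gripper value outside its range is refused whole. The fingers move at their own pace and stop on an object; "newtons" is the grip in N (left out, the last holds). Time passes only in rows, so rows that repeat a pose let the fingers close. It gives the time, the measured TCP pose, the force and the opening at its end, in the units of the state.
- bot.get_obs(): the state, without advancing time (a new reading comes with each control period).
- bot.read_camera(name): name is "side" or "top" or "wrist"; returns the picture (384x512x3 uint8, red, green, blue); there is no depth.
- bot.camera_info(name): a dict with "vertical_fov" (degrees; the focal length in pixels is half the picture's height over the tangent of half this angle, whatever the lens; pixels are square), "cx", "cy" (the principal point, pixels), "k1" (the pictures are not rectified: a ray, as slopes to the right and down, at radius r is drawn at 1 + k1 r^2 times it, then the intrinsics apply), "position" and "attitude" of the camera in the world. Camera axes: x right, y up, looking along -z (the intrinsics and any distortion apply to the point x, -y, -z); pixel columns grow to the right and rows downward; lengths in m; the calibration is good to about 2 mm. A picture is of the moment at which its call begins: read the wrist's pose just before it. camera_info takes no time and is no camera call; for the wrist camera it gives the pose at the moment of the call.
- bot.hand_in(): hands the job in, once; it reports no verdict.
Trained networks look in the newest picture that a camera, given by its name, has taken for a name from the list of things; names that differ only in an ending like _2 or _b are one class to them, and where a whole thing is asked for, a point or a joint stands for the part that bears it (a point fixed in the world has none). Each returns a list of dicts, best first, with "score" (0 to 1); they miss things now and then, are a little off and sometimes report something else, mostly with a low value. They report only what shows in the picture. A call takes as long as a camera call. They do not tell look-alikes from the thing itself.
- bot.silhouettes(label, camera): "region" (384x512 bool, what is visible of it) and "location" ([column, row] in pixels, amid what is visible of it).
The state is a dict: "t": time; "q": joint angles; "joint_vel": joint speeds; "joint_torque": joint torques, N m; "eef_pos": TCP position; "tool_rot": TCP orientation; "contact_force": force on the tool from outside, world axes, zero at the start; "torque": the same for the moment, N m; "gripper_width": opening from 0.0 (shut) to 1.0 (fully open).
Only numpy, scipy, OpenCV 4.12 (cv2) and the standard library are available. Lean on these libraries where they do the work, as an engineer would, in place of code of your own. Each camera call takes 0.05 s, during which the arm holds its last target. There are 200 camera calls.

### The job

Lift the module with the one big round capacitor out of the slotted rack and hold it in the air in front of the inspection camera: component side facing the lens squarely, connector edge uppermost and level, the middle of the board on the camera's line of sight, 130 mm from the lens. Finish while still holding it there, steady and clear of everything else. Leave the other two modules in their slots and everything else on the bench where it stands.

Things in the scene. Friction and masses are not known exactly. Their poses are not given: they have to be found in the camera images.
- module_big: Module to show: upright green circuit board 75 wide, 88 tall, 3 mm thick, about 0.1 kg, one big round metal capacitor (diameter 30, 32 mm long, axis 45 mm above the lower edge) sticking out of its component side. Origin: middle of the lower edge; x out of the component side, y along the width, z up. Stands loose in a rack slot, leaning up to 4 degrees; pulls straight up
- board_mid (a point): Middle of module_big's board, on its component side's surface, 44 mm above the lower edge
- block_mid (a point): Middle of module_big's black connector block, the place to grip: 14 thick (along the module's x), 50 wide, 22 mm tall, centred on the board's top edge, from 84 to 106 mm above the lower edge. No component rises above 72 mm
- module_twin: Same board and connector block as module_big (75 wide, 88 tall, 106 mm with the block) and same axes, origin at the middle of the board's lower edge, but its component side carries two small round capacitors (diameter 16, 24 mm long). It stays in the rack
- module_fins: Same board and connector block as module_big (75 wide, 88 tall, 106 mm with the block) and same axes, origin at the middle of the board's lower edge, but its component side carries a finned aluminium heat sink (44 wide, 28 tall, 22 mm deep). It stays in the rack
- rack: White plastic card rack fixed to the bench, 230 x 91 mm, 30 mm high, lying left-right before the robot within 20 degrees. Origin: centre of its underside; x along its length, z up. Three slots across it at x = -70, 0, +70 mm, 4.4 wide, 24 deep, their floor 6 mm above the bench. All component sides face the rack's +x. Which module is in which slot varies
- camera: Head of the inspection camera left of the rack: black lens barrel (diameter 42, 45 mm long), white box behind, fixed on a post stand (base 116 mm across). Origin: centre of the lens's front face, 230 mm above the bench. x out of the lens along the line of sight, 20 degrees below level; y level; z the picture's up. A board square to it leans 20 degrees, top away from the camera
- show_point (a point): Point in the air on the camera's line of sight, 130 mm out from the lens: the middle of the board belongs here, component side facing back along the camera's -x, width along the camera's y, connector edge towards its z
- solder_spool: Metal spool standing on end, 52 mm across, 42 mm high, between the robot and the rack's left end; origin at the centre of its underside. Bystander
- flux_bottle: Small clear bottle with a white cap, 42 mm across, 95 mm high, beyond the rack; origin at the centre of its underside. Bystander
- screwdriver: Screwdriver 170 mm long lying beyond the rack along its own x, handle to -x. Bystander
- relay_board: Loose circuit board 90 x 50 mm, 18 mm high with its parts, lying flat beyond the rack and camera; origin at the centre of its underside. Bystander
Mind the look-alikes: they are no part of the job. What is shaped like the module_twin but pink or red is not meant.

How it is judged:
By the outcome, as a careful person would: the job done as asked, in the order asked, and still so for the second after the job is handed in, while the arm keeps its last pose, push and grip.
It also fails if it takes over 30 s, if anything falls off the work surface, if the arm or the gripper's body presses on something with over 40 N, if the wrist force passes 120 N, or if a joint passes its speed limit or range.

## Working session

There is one attempt and no reset: what is moved stays moved. The work goes in short steps, Python scripts to look and compute and a tool call to move; the robot and the scene stay as the last step left them, time stands still between calls to the robot, and variables do not carry over. Pictures are saved under pics/ and viewed, about 8 in all and at most 12, crops included, and the job is handed in when it is done.

Besides the shell and the picture viewer there is one more tool, called after "Emit:" by a JSON object that holds its "fn" and its "kwargs", one argument or row to a line. carry_out: Moves the arm, as the interface text tells. Its arguments: {"type":"object","properties":{"moves":{"type":"array"},"newtons":{"type":"number"}},"required":["moves"]}

```bash
mkdir -p pics
python3 - <<'E'
from station import bot
import cv2,numpy as np
o=bot.get_obs(); print(o['t'],o['eef_pos'],o['tool_rot'],o['gripper_width'])
ims=[]
for n in("side","top"):
    im=bot.read_camera(n);cv2.imwrite(f"pics/{n}0.png",im[...,::-1]);print(n,bot.camera_info(n))
    for l in("module_big","module_twin","module_fins","rack","camera","solder_spool","flux_bottle"):
        print(l,[(round(d['score'],2),np.round(d['location'],1).tolist(),int(d['region'].sum())) for d in bot.silhouettes(l,n)])
print(bot.get_obs()['t'])
E
```

```text
0.0 [ 0.19528378 -0.64550651  0.21993765] [-8.74398822e-04  9.89225922e-01  1.46394215e-01 -2.08828083e-04] 1.001989761798217
side {'vertical_fov': 50.78448045364774, 'cx': 259.50132641881726, 'cy': 189.43509006024522, 'k1': -0.04314570651454585, 'position': array([-0.2264324 ,  0.83053672,  0.77388728]), 'attitude': array([-0.28834962, -0.17125362,  0.47007354,  0.81642976])}
module_big [(0.56, [281.7, 175.9], 269)]
module_twin [(0.88, [322.0, 194.7], 401), (0.67, [375.6, 215.4], 294), (0.41, [242.3, 161.8], 101)]
module_fins [(0.67, [270.4, 191.9], 388)]
rack [(0.96, [275.8, 197.5], 618)]
camera [(0.7, [140.7, 203.5], 999)]
solder_spool [(0.87, [254.8, 244.5], 289)]
flux_bottle [(0.53, [208.7, 191.2], 250)]
top {'vertical_fov': 53.503465510908235, 'cx': 260.57481946182213, 'cy': 190.01402222009656, 'k1': -0.02450013585993074, 'position': array([ 0.29030372, -0.03072548,  1.10676643]), 'attitude': array([ 0.71184399,  0.07504578, -0.06425525, -0.69535424])}
module_big [(0.76, [333.1, 178.2], 285)]
module_twin [(0.76, [359.6, 174.5], 303), (0.69, [360.2, 308.8], 1118), (0.65, [355.2, 231.8], 957), (0.58, [363.9, 95.6], 649)]
module_fins [(0.58, [307.7, 179.6], 241)]
rack [(0.95, [329.0, 185.5], 1526), (0.69, [99.6, 157.7], 998)]
camera [(0.63, [101.1, 160.4], 1085)]
solder_spool [(0.56, [230.6, 217.9], 260), (0.21, [224.8, 129.1], 483)]
flux_bottle [(0.82, [261.3, 121.3], 226)]
0.8
```

Run:
```python
import cv2,numpy as np
a=cv2.imread("pics/top0.png");b=cv2.imread("pics/side0.png")
c=cv2.resize(a[80:260,60:400],(800,424),interpolation=cv2.INTER_CUBIC)
cv2.imwrite("pics/a.png",c)
c=cv2.resize(b[120:280,100:410],(800,413),interpolation=cv2.INTER_CUBIC)
cv2.imwrite("pics/b.png",c)
```

```text
(no output)
```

View pics/a.png

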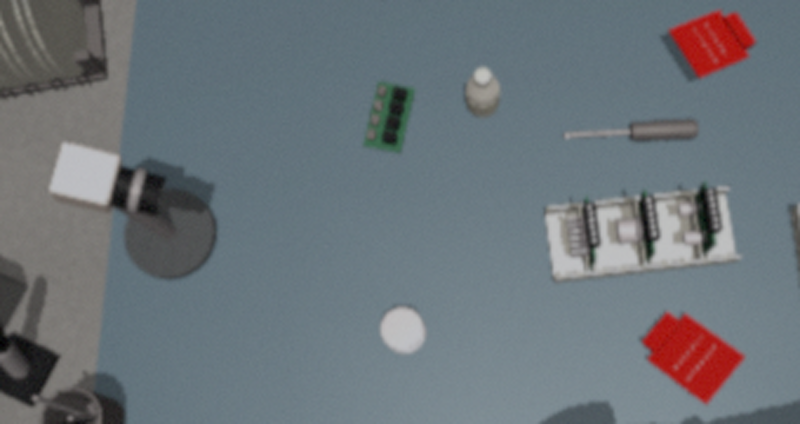

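View pics/b.png

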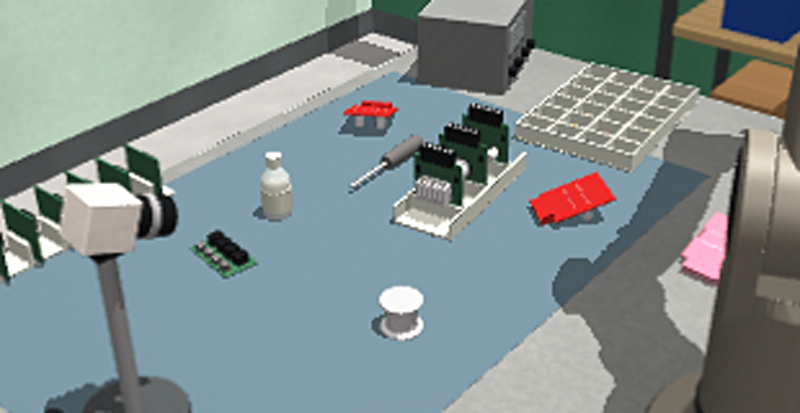

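```bash
cat > h.py <<'E'
import numpy as np,cv2
from scipy.spatial.transform import Rotation as R
def rot(q): return R.from_quat([q[1],q[2],q[3],q[0]])
def f(ci): return 192/np.tan(np.radians(ci['vertical_fov']/2))
def ray(ci,uv):
    uv=np.atleast_2d(np.array(uv,float)); d=np.c_[uv[:,0]-ci['cx'],uv[:,1]-ci['cy']]/f(ci)
    s=d.copy()
    for _ in range(20): s=d/(1+ci['k1']*(s**2).sum(1,keepdims=True))
    return rot(ci['attitude']).apply(np.c_[s[:,0],-s[:,1],-np.ones(len(s))])
def atz(ci,uv,z):
    v=ray(ci,uv);p=np.array(ci['position']);return p+v*((z-p[2])/v[:,2])[:,None]
def proj(ci,P):
    c=rot(ci['attitude']).inv().apply(np.atleast_2d(P)-ci['position'])
    s=np.c_[c[:,0],-c[:,1]]/-c[:,2:]
    s=s*(1+ci['k1']*(s**2).sum(1,keepdims=True))
    return s*f(ci)+[ci['cx'],ci['cy']]
E
python3 - <<'E'
from station import bot
from h import *
np.set_printoptions(precision=4,suppress=True)
t=bot.camera_info('top');s=bot.camera_info('side')
A=lambda u:np.array(u)*[340/800,180/424]+[60,80]
print('rack corners',atz(t,[A(u) for u in [(547,207),(728,188),(739,258),(553,279)]],.03))
print('blocks',atz(t,[A(u) for u in [(590,226),(648,222),(710,215)]],.112))
print('spool',atz(t,A((403,330)),.042),'bottle',atz(t,A((482,75)),.095))
print('lens front, box',atz(t,[A(u) for u in [(155,192),(85,175)]],.235))
print('base',atz(t,A((170,234)),.01))
w=bot.camera_info('wrist');o=bot.get_obs()
T=rot(o['tool_rot']);print('tool',T.as_matrix()); print('wristcam in tool',T.inv().apply(w['position']-o['eef_pos']),(T.inv()*rot(w['attitude'])).as_matrix(),w['vertical_fov'])
E
```

```text
rack corners [[ 0.5732 -0.1029  0.03  ]
 [ 0.6025 -0.3276  0.03  ]
 [ 0.514  -0.3382  0.03  ]
 [ 0.4829 -0.1109  0.03  ]]
blocks [[ 0.5304 -0.1465  0.112 ]
 [ 0.5366 -0.2125  0.112 ]
 [ 0.5463 -0.2834  0.112 ]]
spool [[0.415  0.0685 0.042 ]] bottle [[ 0.718  -0.0192  0.095 ]]
lens front, box [[0.5267 0.3083 0.235 ]
 [0.5433 0.3824 0.235 ]]
base [[0.5333 0.3713 0.01  ]]
tool [[ 0.9572  0.2896  0.0001]
 [ 0.2896 -0.9572 -0.0001]
 [ 0.      0.0001 -1.    ]]
wristcam in tool [ 0.0655  0.0004 -0.1534] [[-0.0006  0.9647  0.2633]
 [ 1.      0.0005  0.0004]
 [ 0.0003  0.2633 -0.9647]] 62.137206092507945
```

Emit:
{"fn": "carry_out", "kwargs": {
  "moves": [
    [[0, 0, 2], [9.1, -6.2, -0.6], 8.5],
    [[0, 0, 4], [18.2, -12.5, -1.2], 8.5],
    [[0, 0, 6], [27.3, -18.7, -1.8], 8.5],
    [[0, 0, 8], [36.4, -25, -2.4], 6],
    [[0, 0, 9.3], [45.5, -31.2, -3], 5]
  ]
}}

```text
t: 1.42
eef_pos: [0.3918, -0.4011, 0.2383]
tool_rot: [0.0, 0.998, 0.065, 0.0]
contact_force: [1.1, -0.3, -0.0]
gripper_width: 0.601
```

```bash
cat > st.py <<'E'
from station import bot
from h import *
np.set_printoptions(precision=4,suppress=True)
def st():
    o=bot.get_obs();print('t',o['t'],'p',o['eef_pos'],'\n',rot(o['tool_rot']).as_matrix(),o['contact_force'],o['gripper_width'],o['joint_vel'].max());return o
def delta(o,p,Rt):
    T=rot(o['tool_rot']); print('turn',np.degrees((T.inv()*Rt).as_rotvec()),'shift cm',T.inv().apply(np.array(p)-o['eef_pos'])*100)
def tool(yaw): # tool down, y axis at yaw deg
    a=np.radians(yaw);y=np.array([np.cos(a),np.sin(a),0]);z=np.array([0,0,-1.]);return R.from_matrix(np.c_[np.cross(y,z),y,z])
E
python3 - <<'E'
from st import *
o=st(); delta(o,[.54,-.215,.25],tool(97.5-180))
E
```

```text
t 1.425 p [ 0.3918 -0.4011  0.2383] 
 [[ 0.9915  0.1301  0.0006]
 [ 0.1301 -0.9915 -0.0006]
 [ 0.0006  0.0007 -1.    ]] [ 1.0836 -0.3308 -0.0008] 0.6011180713719707 0.1455407180271196
turn [ 0.039  -0.0323 -0.0269] shift cm [ 17.1115 -16.5201  -1.1696]
```

Emit:
{"fn": "carry_out", "kwargs": {
  "moves": [
    [[0, 0, 0], [4.3, -4.1, -0.3], 5],
    [[0, 0, 0], [8.6, -8.3, -0.6], 5],
    [[0, 0, 0], [13, -12.5, -0.9], 5],
    [[0, 0, 0], [17, -16.5, -1.2], 5],
    [[0, 0, 0], [17, -16.5, -1.2], 5]
  ]
}}

```text
t: 2.05
eef_pos: [0.5408, -0.2111, 0.2503]
tool_rot: [-0.001, 0.998, 0.07, 0.001]
contact_force: [0.4, -0.8, -0.2]
gripper_width: 0.587
```

Run:
```python
from st import *
o=st(); w=bot.camera_info('wrist'); im=bot.read_camera('wrist')
np.save('w1.npy',w,allow_pickle=True)
cv2.imwrite('pics/w1.png',im[...,::-1])
for l in("module_big","block_mid","module_twin","module_fins"):
    D=bot.silhouettes(l,'wrist'); print(l,[(round(d['score'],2),np.round(d['location'],1).tolist(),int(d['region'].sum())) for d in D])
print(proj(w,[[.543,-.22,.03]]))
```

```text
t 2.05 p [ 0.5408 -0.2111  0.2503] 
 [[ 0.9901  0.1401  0.0022]
 [ 0.1401 -0.9901  0.0022]
 [ 0.0025 -0.0019 -1.    ]] [ 0.3955 -0.805  -0.163 ] 0.5871072591575534 0.08211285407499068
module_big [(0.66, [249.7, 165.3], 1490)]
block_mid [(0.77, [250.8, 162.5], 1500)]
module_twin [(0.95, [323.7, 166.1], 2092), (0.57, [281.5, 269.2], 3604)]
module_fins [(0.87, [189.9, 165.4], 1889)]
[[260.2781 160.0892]]
```

View pics/w1.png

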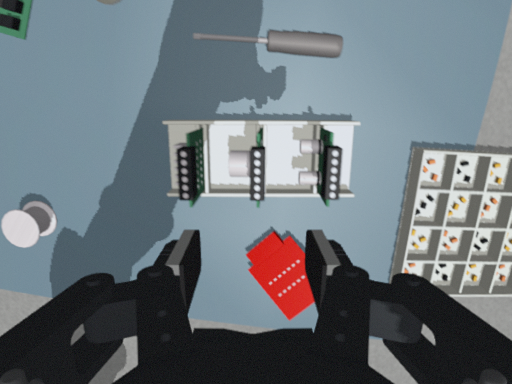

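Run:
```python
import cv2
a=cv2.imread("pics/w1.png")
cv2.imwrite("pics/w1c.png",cv2.resize(a[110:210,200:300],(600,600),interpolation=cv2.INTER_CUBIC))
```

```text
(no output)
```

View pics/w1c.png

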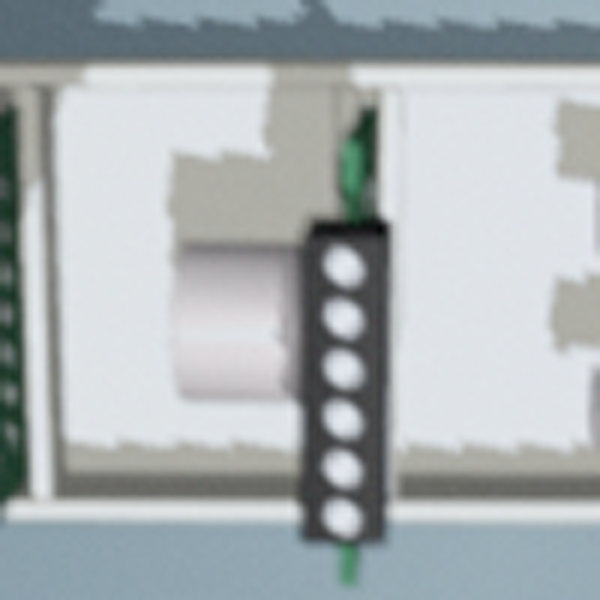

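Run:
```python
from st import *
w=np.load('w1.npy',allow_pickle=True).item()
C=lambda u:(np.array(u)+.5)/6-.5+[200,110]
c=atz(w,[C(u) for u in [(308,238),(388,237),(384,542),(304,542)]],.112)
print(c,c.mean(0),np.linalg.norm(c-np.roll(c,1,0),axis=1))
p=atz(w,[C(u) for u in[(345,265),(343,520)]],.112);print(p,'yaw',np.degrees(np.arctan2(*(p[0]-p[1])[[1,0]])))
q=atz(w,[(164,122),(359,123),(353,195),(168,195)],.03);print(q,q.mean(0),np.linalg.norm(q-np.roll(q,1,0),axis=1))
d=q[0]-q[1]+q[3]-q[2];print('rack yaw',np.degrees(np.arctan2(d[1],d[0])))
o=bot.get_obs();m=c.mean(0)
delta(o,[m[0],m[1],.112-.011+.002-.002],tool(97.5-180))
```

```text
[[ 0.5655 -0.2062  0.112 ]
 [ 0.5673 -0.2183  0.112 ]
 [ 0.519  -0.225   0.112 ]
 [ 0.5173 -0.2123  0.112 ]] [ 0.5423 -0.2155  0.112 ] [0.0486 0.0122 0.0487 0.0128]
[[ 0.5621 -0.2124  0.112 ]
 [ 0.5217 -0.218   0.112 ]] yaw 7.787876186503936
[[ 0.5718 -0.103   0.03  ]
 [ 0.6025 -0.3273  0.03  ]
 [ 0.5163 -0.3391  0.03  ]
 [ 0.4845 -0.1142  0.03  ]] [ 0.5438 -0.2209  0.03  ] [0.088  0.2264 0.087  0.2272]
rack yaw 97.92652531916664
turn [ 0.0341  0.0386 -0.1369] shift cm [ 0.6182 -0.251  14.8769]
```

Emit:
{"fn": "carry_out", "kwargs": {
  "moves": [
    [[-2.5, 0, 0], [0.6, -0.2, 4], 5],
    [[-2.5, 0, 0], [0.6, -0.2, 8], 5],
    [[-2.5, 0, 0], [0.6, -0.2, 12], 5],
    [[-2.5, 0, 0], [0.6, -0.2, 14.7], 5],
    [[-2.5, 0, 0], [0.6, -0.2, 14.7], 5]
  ]
}}

```text
t: 2.92
eef_pos: [0.5409, -0.215, 0.101]
tool_rot: [0.021, 0.998, 0.065, -0.001]
contact_force: [-0.1, 0.2, -0.7]
gripper_width: 0.587
```

Run:
```python
from st import *
o=st(); w=bot.camera_info('wrist'); im=bot.read_camera('wrist')
cv2.imwrite('pics/w2.png',im[...,::-1])
```

```text
t 2.925 p [ 0.5409 -0.215   0.101 ] 
 [[ 0.9916  0.129   0.0011]
 [ 0.1289 -0.9907 -0.0425]
 [-0.0044  0.0422 -0.9991]] [-0.1218  0.2022 -0.6989] 0.5869314148586986 0.021063852854426576
```

View pics/w2.png

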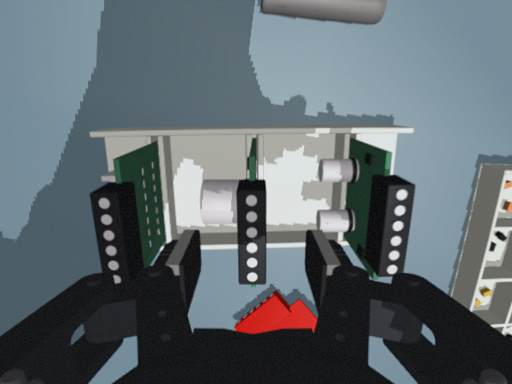

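Emit:
{"fn": "carry_out", "kwargs": {
  "moves": [
    [[0, 0, 0], [0, 0, 0], 0.5],
    [[0, 0, 0], [0, 0, 0], 0.5],
    [[0, 0, 0], [0, 0, 0], 0.5],
    [[0, 0, 0], [0, 0, 0], 0.5],
    [[0, 0, 0], [0, 0, 0], 0.5]
  ],
  "newtons": 60
}}

```text
t: 3.6
eef_pos: [0.5433, -0.214, 0.103]
tool_rot: [0.022, 0.998, 0.066, 0.002]
contact_force: [-0.1, 0.1, -0.1]
gripper_width: 0.06
```

Run:
```python
from st import *
o=st(); w=bot.camera_info('wrist'); im=bot.read_camera('wrist'); s=bot.read_camera('side')
b=cv2.resize(s[150:230,230:340],(528,384),interpolation=cv2.INTER_CUBIC)
cv2.imwrite('pics/w3.png',cv2.resize(np.hstack([im,b]),(800,295))[...,::-1])
```

```text
t 3.6 p [ 0.5433 -0.214   0.103 ] 
 [[ 0.9914  0.131   0.0059]
 [ 0.1311 -0.9904 -0.0433]
 [ 0.0001  0.0437 -0.999 ]] [-0.0776  0.1418 -0.0744] 0.05970413062922015 0.003466901311451854
```

View pics/w3.png

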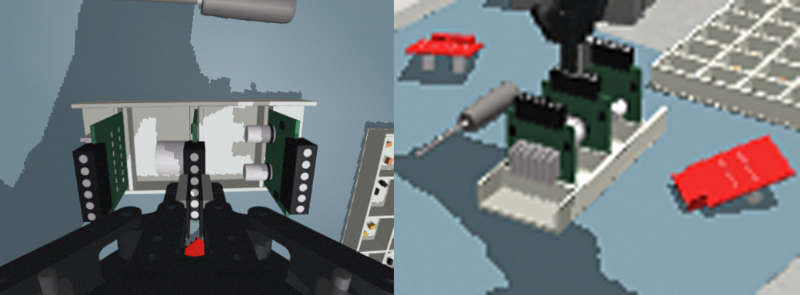

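Run:
```python
from st import *
im=bot.read_camera('wrist')
cv2.imwrite('pics/w4.png',cv2.resize(im[160:340,150:360],(700,600),interpolation=cv2.INTER_CUBIC)[...,::-1])
```

```text
(no output)
```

View pics/w4.png

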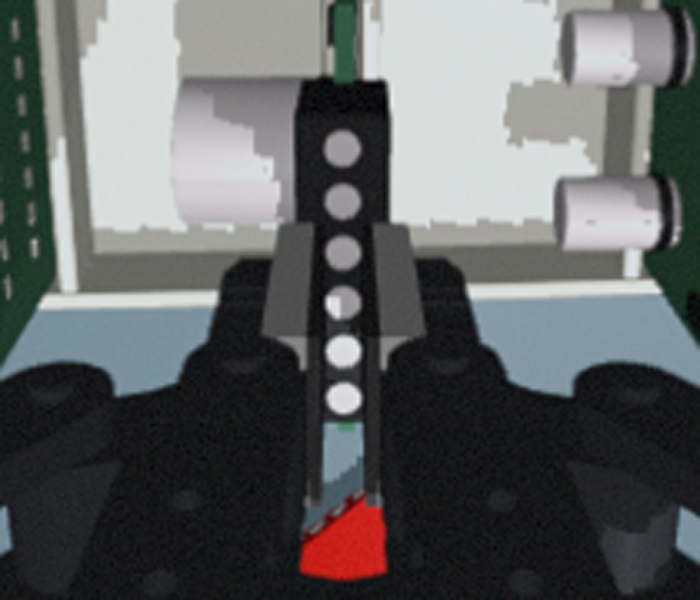

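Emit:
{"fn": "carry_out", "kwargs": {
  "moves": [
    [[0, 0, 0], [0, 0, 0], 0],
    [[0, 0, 0], [0, 0, 0], 0],
    [[0, 0, 0], [0, 0, -1], 0],
    [[0, 0, 0], [0, 0, -3], 0],
    [[0, 0, 0], [0, 0, -6], 0]
  ]
}}

```text
t: 4.38
eef_pos: [0.5424, -0.2112, 0.1634]
tool_rot: [0.022, 0.998, 0.066, 0.001]
contact_force: [0.5, 0.2, 0.8]
gripper_width: 0.002
```

Run:
```python
from st import *
o=st(); print(o['torque']);im=bot.read_camera('wrist'); s=bot.read_camera('side')
a=im[120:384,100:412]; b=cv2.resize(s[150:230,230:340],(363,264),interpolation=cv2.INTER_CUBIC)
cv2.imwrite('pics/w5.png',cv2.resize(np.hstack([a,b]),(800,313),interpolation=cv2.INTER_CUBIC)[...,::-1])
```

```text
t 4.375 p [ 0.5424 -0.2112  0.1634] 
 [[ 0.9914  0.131   0.0044]
 [ 0.1311 -0.9904 -0.0428]
 [-0.0013  0.043  -0.9991]] [0.5092 0.168  0.7572] 0.0020391526855702193 0.48151539908213775
[ 0.0466 -0.0151  0.0147]
```

View pics/w5.png

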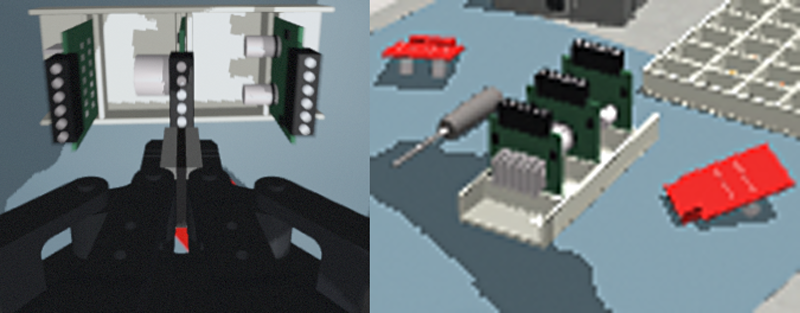

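Run:
```python
from st import *
o=st();s=bot.read_camera('side');ci=bot.camera_info('side');w=bot.camera_info('wrist')
T=rot(o['tool_rot']);P=lambda h:o['eef_pos']+T.apply([0,0,h])
for h in(.017,0,-.02,-.04):print(h,proj(ci,P(h)),(proj(ci,P(h))-[240,110])*6.0,proj(w,P(h)))
print(w['cx'],w['cy'],w['k1'],proj(ci,[.5423,-.2155,.112]))
cv2.imwrite('pics/s6.png',cv2.resize(s[110:210,240:360],(720,600),interpolation=cv2.INTER_CUBIC)[...,::-1])
```

```text
t 4.475 p [ 0.5453 -0.2119  0.1668] 
 [[ 0.9913  0.1307  0.0121]
 [ 0.1312 -0.9903 -0.0449]
 [ 0.0061  0.0461 -0.9989]] [ 0.0515 -0.0331  0.0621] -0.0018272495313096972 0.04123973418760297
0.017 [[278.1381 159.2137]] [[228.8289 295.2822]] [[252.3702 221.6147]]
0 [[278.1228 154.9527]] [[228.7369 269.7159]] [[252.3177 233.5561]]
-0.02 [[278.1043 149.8708]] [[228.6258 239.2246]] [[252.2408 251.0329]]
-0.04 [[278.0852 144.713 ]] [[228.5115 208.2779]] [[252.1407 273.7849]]
252.54974467830235 190.01050077171593 -0.07214878378168234 [[279.1918 168.6866]]
```

View pics/s6.png

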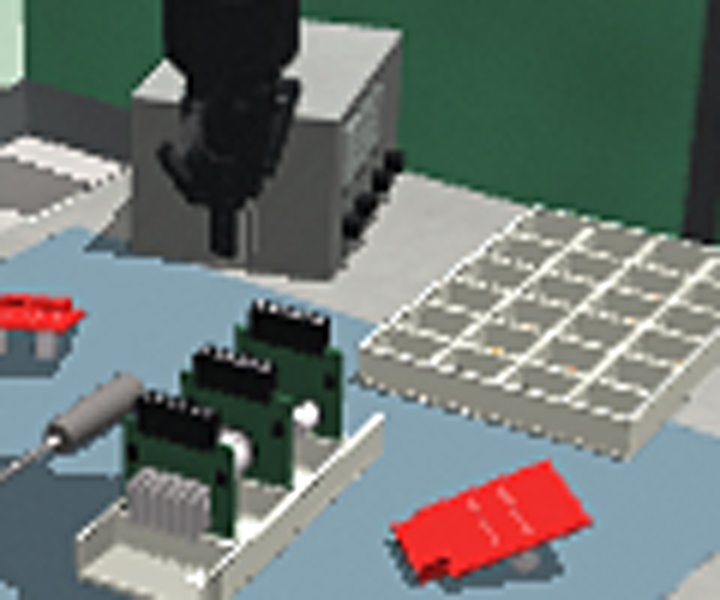

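Emit:
{"fn": "carry_out", "kwargs": {
  "moves": [
    [[0, 0, 0], [0, 0, 0], 5],
    [[0, 0, 0], [-0.2, 0, 1], 5],
    [[0, 0, 0], [-0.2, 0, 2], 5],
    [[0, 0, 0], [-0.2, 0, 3], 5],
    [[0, 0, 0], [-0.2, 0, 3], 5]
  ]
}}

```text
t: 5.15
eef_pos: [0.5403, -0.2128, 0.1314]
tool_rot: [0.021, 0.998, 0.066, 0.0]
contact_force: [0.1, 0.1, 0.6]
gripper_width: 0.583
```

Emit:
{"fn": "carry_out", "kwargs": {
  "moves": [
    [[0, 0, 0], [0, 0, 2], 5],
    [[0, 0, 0], [0, 0, 4], 5],
    [[0, 0, 0], [0, 0, 5.3], 5],
    [[0, 0, 0], [0, 0, 6.2], 5],
    [[0, 0, 0], [0, 0, 6.2], 5]
  ]
}}

```text
t: 5.78
eef_pos: [0.5413, -0.2156, 0.0705]
tool_rot: [0.022, 0.998, 0.066, 0.001]
contact_force: [-0.0, -0.1, 0.2]
gripper_width: 0.582
```

Emit:
{"fn": "carry_out", "kwargs": {
  "moves": [
    [[0, 0, 0], [0, 0, -0.4], 5],
    [[0, 0, 0], [0, 0, -0.4], 0],
    [[0, 0, 0], [0, 0, -0.4], 0],
    [[0, 0, 0], [0, 0, -0.4], 0],
    [[0, 0, 0], [0, 0, -0.4], 0]
  ],
  "newtons": 60
}}

```text
t: 6.4
eef_pos: [0.5419, -0.2162, 0.0756]
tool_rot: [0.022, 0.998, 0.066, 0.002]
contact_force: [-0.7, -0.9, 5.4]
gripper_width: 0.152
```

Emit:
{"fn": "carry_out", "kwargs": {
  "moves": [
    [[0, 0, 0], [0, 0, 0], 0],
    [[0, 0, 0], [0, 0, -1], 0],
    [[0, 0, 0], [0, 0, -3], 0],
    [[0, 0, 0], [0, 0, -6], 0],
    [[0, 0, 0], [0, 0, -10], 0]
  ]
}}

```text
t: 7.02
eef_pos: [0.5398, -0.2102, 0.175]
tool_rot: [0.021, 0.998, 0.066, 0.0]
contact_force: [1.2, 0.5, -0.2]
gripper_width: 0.152
```

Emit:
{"fn": "carry_out", "kwargs": {
  "moves": [
    [[0, 0, 0], [0, 0, -5], 0],
    [[0, 0, 0], [0, 0, -10], 0],
    [[1, 0, 0], [0, -5, -10], 0],
    [[2.5, 0, 0], [0, -10, -10], 0],
    [[2.5, 0, 0], [0, -15, -10], 0]
  ]
}}

```text
t: 7.65
eef_pos: [0.5198, -0.0567, 0.2683]
tool_rot: [-0.0, 0.998, 0.065, -0.0]
contact_force: [0.4, 0.1, -0.7]
gripper_width: 0.153
```

Run:
```python
from st import *
o=st();w=bot.camera_info('wrist');im=bot.read_camera('wrist')
np.save('w7.npy',w);np.save('o7.npy',o);cv2.imwrite('pics/w7.png',im[...,::-1])
```

```text
t 7.65 p [ 0.5198 -0.0567  0.2683] 
 [[ 0.9915  0.1303 -0.0005]
 [ 0.1303 -0.9915  0.0008]
 [-0.0004 -0.0009 -1.    ]] [ 0.4353  0.1061 -0.73  ] 0.15298284249613353 0.25140566148102766
```

View pics/w7.png

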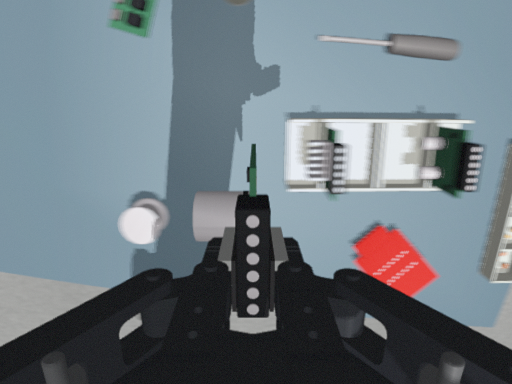

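Run:
```python
from st import *
from scipy.optimize import least_squares
w=np.load('w7.npy',allow_pickle=True).item();o=np.load('o7.npy',allow_pickle=True).item()
T=rot(o['tool_rot'])
g=np.array([[252.5,221.5],[252.5,309]])
f_=lambda v:(proj(w,o['eef_pos']+T.apply([[v[0]+.0208,v[1],v[2]],[v[0]-.0208,v[1],v[2]]]))-g).ravel()
print(least_squares(f_,[0,0,-.03]).x)
o=bot.get_obs();delta(o,[.50,.13,.40],T)
```

```text
[-0.0016  0.0004 -0.032 ]
turn [-0.2297  0.032   0.5384] shift cm [  0.6122 -17.965  -13.1052]
```

Emit:
{"fn": "carry_out", "kwargs": {
  "moves": [
    [[0, 0, 0], [0.1, -3.6, -2.6], 0],
    [[0, 0, 0], [0.2, -7.2, -5.2], 0],
    [[0, 0, 0], [0.4, -10.8, -7.8], 0],
    [[0, 0, 0], [0.5, -14.4, -10.4], 0],
    [[0, 0, 0], [0.6, -18, -13], 0]
  ]
}}

```text
t: 8.32
eef_pos: [0.502, 0.1223, 0.399]
tool_rot: [-0.0, 0.998, 0.066, -0.0]
contact_force: [0.2, 0.1, -0.4]
gripper_width: 0.149
```

Emit:
{"fn": "carry_out", "kwargs": {
  "moves": [
    [[0, 0, 0], [0, 0, 0], 0],
    [[0, 0, 0], [0, 0, 0], 0]
  ]
}}

```text
t: 8.57
eef_pos: [0.5026, 0.1203, 0.3976]
tool_rot: [0.0, 0.998, 0.066, -0.001]
contact_force: [0.1, -0.4, -1.0]
gripper_width: 0.154
```

Run:
```python
from st import *
o=st();w=bot.camera_info('wrist');im=bot.read_camera('wrist')
np.save('w8.npy',w);np.save('o8.npy',o);cv2.imwrite('pics/w8.png',im[...,::-1])
d=bot.silhouettes('camera','wrist');print([(x['score'],x['location'],x['region'].sum()) for x in d])
if d: np.save('cam8.npy',d[0]['region'])
a=cv2.resize(im[:,:300],(450,576),interpolation=cv2.INTER_CUBIC)
s=bot.read_camera('side');t=bot.read_camera('top');np.save('s8.npy',s);np.save('t8.npy',t)
b=cv2.resize(t[120:230,60:160],(262,288),interpolation=cv2.INTER_CUBIC)
c=cv2.resize(s[150:260,100:200],(262,288),interpolation=cv2.INTER_CUBIC)
cv2.imwrite('pics/m8.png',np.hstack([a,np.vstack([b,c])])[...,::-1])
```

```text
t 8.575 p [0.5026 0.1203 0.3976] 
 [[ 0.9914  0.131  -0.0012]
 [ 0.131  -0.9914 -0.0008]
 [-0.0013  0.0006 -1.    ]] [ 0.0615 -0.3931 -0.9569] 0.15394642806412484 0.01780378439062077
[(0.66, [31.7, 116.3], np.int64(3885))]
```

View pics/m8.png

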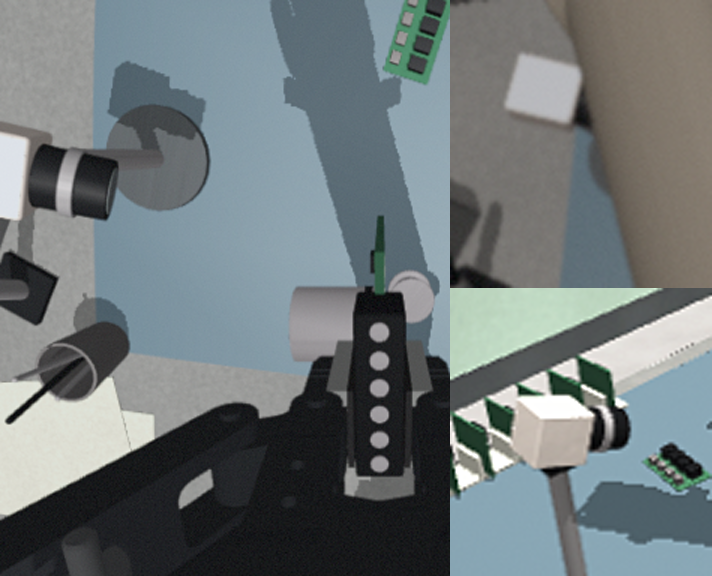

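Run:
```python
import cv2,numpy as np
g=cv2.cvtColor(cv2.imread('pics/w8.png'),cv2.COLOR_BGR2GRAY)
print('cols 64..86')
for r in range(98,150,3): print(r,g[r,64:87])
print('columns: rows 90..106 | 132..150')
for c in (24,28,32,36,54,58,62,66,70): print(c,g[90:108,c],'|',g[132:152,c])
```

```text
cols 64..86
98 [135 134 132 134 134 132 126 105 103 105 104 103 102 107 105 105 105 106
 105 107 105 105 105]
101 [84 84 81 83 82 84 84 84 84 84 85 84 84 87 83 83 83 83 82 83 84 83 82]
104 [37 42 53 59 60 73 79 82 80 83 83 83 81 79 81 82 80 78 81 80 79 81 81]
107 [24 18 21 27 23 20 16 22 11 15 18 19 24 42 70 88 88 91 87 89 88 88 89]
110 [28 29 25 28 23 25 24 26 20 24 22 18 19 17 39 90 97 94 95 92 93 95 95]
113 [ 28  29  26  25  36  26  29  29  30  24  20  41  60  57  57  92 100  99
  98  99 100 102 102]
116 [ 33  30  30  31  32  31  34  30  32  22  53  73  60  62  70 102 107 105
 101 103 104 105 105]
119 [ 39  31  32  29  36  37  34  34  26  54  83  60  54  56  84 105 106 104
 104 104 103 103 104]
122 [ 46  48  43  42  42  39  39  34  42  93  71  57  55  64  95 104 105 103
 103 103 102 101 103]
125 [ 60  60  60  59  57  54  48  38  91  81  54  59  60  89 119 105 101 103
 105 103 105 103 103]
128 [ 74  76  74  70  72  71  49  55 107  69  57  58  77 123 141 136 130 113
 104 103 104 104 101]
131 [ 72  70  74  74  75  74  53  94  86  56  52  66 102 141 139 141 140 140
 139 130 110 103 10
[... 1387 characters left out ...]
32  35  33  26  48 127 156 155 154 153 152
 153 153]
58 [145 144 150 153 152 148 151 152 148 115  83  78  54  29  17  23  27  23] | [ 57  52  45  42  41  40  36  35  35  33  32  27  64 142 157 157 157 154
 155 156]
62 [138 139 139 137 139 139 141 140 136 106  84  83  83  61  23  19  19  27] | [ 62  58  51  46  42  39  38  36  34  36  37  31  32  82 144 147 146 147
 143 146]
66 [137 137 138 138 138 138 137 139 132 111  84  81  85  79  53  18  21  21] | [ 69  62  57  51  47  39  36  35  33  38  35  35  29  38  92 136 142 138
 137 139]
70 [139 140 141 138 139 138 136 135 126 106  85  84  85  86  79  45  22  16] | [ 46  54  49  48  45  55  51  53  45  30  25  13  18  21  60 112 138 139
 139 139]
```

```bash
cat > fit.py <<'E'
from st import *
from scipy.optimize import least_squares
w=np.load('w8.npy',allow_pickle=True).item()
arc=np.array([[77.5,107],[78.4,110],[78.5,113],[78.3,116],[77.8,119],[77.5,122],[76.7,125],[76.2,128],[75.5,131],[74.7,134],[74.3,137],[73.4,140],[72.3,143],[74.3,116],[72.8,122],[71.7,128],[71,134],[70.7,140]])
side=np.array([[28,95.8],[32,96.3],[36,97.3],[58,102.6],[62,103.3],[66,104.1],[70,104.9],[28,138.5],[32,139.2],[36,140.2],[54,143.6],[58,144.4],[62,145.2],[66,146]])
def axes(yaw,tilt):
    c,s=np.cos(yaw),np.sin(yaw);ct,s_=np.cos(tilt),np.sin(tilt)
    x=np.array([c*ct,s*ct,-s_]);y=np.array([-s,c,0]);return x,y,np.cross(x,y)
th=np.linspace(0,2*np.pi,181)[:-1]
def circ(p,x,y,z,d): return p+d*x+.021*(np.cos(th)[:,None]*y+np.sin(th)[:,None]*z)
def res(v,tilt=np.radians(20)):
    p=np.array([v[0],v[1],v[3] if len(v)>3 else .23]);A=axes(v[2],tilt)
    F=proj(w,circ(p,*A,0)).astype(np.float32);B=proj(w,circ(p,*A,-.045)).astype(np.float32)
    H=cv2.convexHull(np.vstack([F,B]))
    d=lambda C,q:cv2.pointPolygonTest(C.reshape(-1,1,2),(float(q[0]),float(q[1])),True)
    return [d(F,q) for q in arc]+[d(H,q) for q in side]
if __name__=='__main__':
    for v0 in([.527,.308,-1.75],[.527,.308,-1.75,.23]):
        r=least_squares(res,v0,diff_step=1e-4,loss='soft_l1');print(r.x,np.degrees(r.x[2]),'rms px',np.std(r.fun if 0 else res(r.x)))
    x,y,z=axes(-1.75,.35)
E
python3 fit.py
```

```text
[ 0.5226  0.3054 -1.7406] -99.72903749032012 rms px 0.29518880151654336
[ 0.5216  0.3094 -1.7384  0.2227] -99.60415270140282 rms px 0.3920575705569103
```

```bash
cat > goal.py <<'E'
from fit import *
x,y,z=axes(np.radians(-99.7),np.radians(20))
L=np.array([.5227,.3056,.23]);S=L+.13*x
Rt=R.from_matrix(np.c_[y,x,-z]);bm=np.array([-.001,-.0011,.027])
E
python3 - <<'E'
from goal import *
o=st();p=S-Rt.apply(bm);print(S,p);delta(o,p,Rt)
E
```

```text
t 8.775 p [0.5029 0.1197 0.3973] 
 [[ 0.9916  0.1292 -0.0016]
 [ 0.1292 -0.9916 -0.0006]
 [-0.0016  0.0004 -1.    ]] [-0.0058  0.5178 -1.073 ] 0.14791799984557624 -0.00027970305151434494
[0.5021 0.1852 0.1855] [0.5014 0.1749 0.2105]
turn [19.8871  3.0766 16.9314] shift cm [ 0.5973 -5.5048 18.6775]
```

Emit:
{"fn": "carry_out", "kwargs": {
  "moves": [
    [[5, 0.8, 4.2], [0.1, -0.8, 3], 0],
    [[10, 1.5, 8.5], [0.2, -1.8, 7], 0],
    [[15, 2.3, 12.7], [0.4, -3, 11], 0],
    [[19.9, 3.1, 16.9], [0.5, -4.2, 15], 0],
    [[19.9, 3.1, 16.9], [0.6, -5.5, 18.7], 0]
  ]
}}

```text
t: 9.4
eef_pos: [0.5013, 0.1734, 0.2088]
tool_rot: [-0.173, 0.981, -0.085, 0.015]
contact_force: [0.9, 0.4, -1.5]
gripper_width: 0.153
```

Emit:
{"fn": "carry_out", "kwargs": {
  "moves": [
    [[0, 0, 0], [0, 0, 0], 0],
    [[0, 0, 0], [0, 0, 0], 0],
    [[0, 0, 0], [0, 0, 0], 0]
  ]
}}

```text
t: 9.78
eef_pos: [0.5032, 0.1761, 0.213]
tool_rot: [-0.174, 0.981, -0.082, 0.017]
contact_force: [-0.1, 0.0, -1.7]
gripper_width: 0.153
```

Run:
```python
from goal import *
o=st();delta(o,S-Rt.apply(bm),Rt);print(o['q'])
s=bot.read_camera('side');t=bot.read_camera('top');wi=bot.read_camera('wrist');wc=bot.camera_info('wrist');np.save('wi9.npy',wi);np.save('w9.npy',wc)
np.save('s9.npy',s);np.save('t9.npy',t)
T=rot(o['tool_rot']);P=lambda q:o['eef_pos']+T.apply(np.array(q))
def draw(im,ci,crop,k):
    c0,r0,c1,r1=crop;a=cv2.resize(im[r0:r1,c0:c1],None,fx=k,fy=k,interpolation=cv2.INTER_CUBIC)[...,::-1].copy()
    def pl(pts,col):
        q=((proj(ci,pts)-[c0,r0]+.5)*k).astype(np.int32);cv2.polylines(a,[q.reshape(-1,1,2)],False,col,1)
    b=bm;pl(P([[b[0]+i,b[1],b[2]+j] for i,j in((-.0375,-.044),(.0375,-.044),(.0375,.044),(-.0375,.044),(-.0375,-.044))]),(0,0,255))
    pl(np.array([L,S]),(0,255,255));return a
bx=lambda n,w,h:(lambda m:(max(0,int(m[0]-w/2)),max(0,int(m[1]-h/2)),min(512,int(m[0]+w/2)),min(384,int(m[1]+h/2))))(proj(bot.camera_info(n),S)[0])
a=draw(s,bot.camera_info('side'),bx('side',130,150),4);b=draw(wi,wc,(100,60,360,360),1)
a=cv2.resize(a,(520,600));b=cv2.resize(b,(280,323))
cv2.imwrite('pics/f9.png',np.hstack([a,np.vstack([b,np.zeros((277,280,3),np.uint8)])]))
print(bx('side',130,150))
```

```text
t 9.775 p [0.5032 0.1761 0.213 ] 
 [[ 0.986  -0.1549  0.062 ]
 [-0.1667 -0.9262  0.3382]
 [ 0.005  -0.3438 -0.939 ]] [-0.1312  0.0403 -1.7054] 0.1532384885810027 0.008409977833683347
turn [-0.1113 -0.2336  0.1932] shift cm [-0.158   0.222   0.1796]
[ 0.0956  0.2274 -0.4011  2.0039 -0.317   0.7907 -1.818 ]
(140, 125, 270, 275)
```

View pics/f9.png

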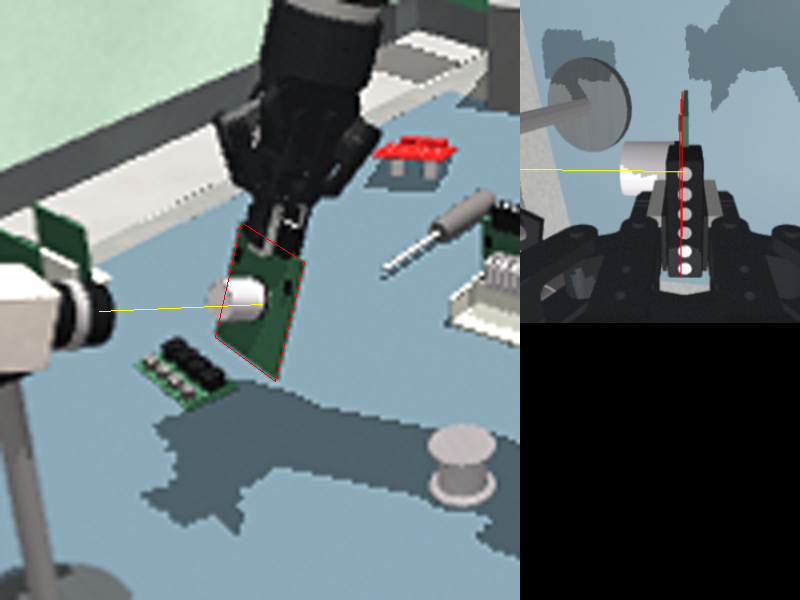

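Run:
```python
from goal import *
D=[]
for i in range(12):
    bot.read_camera('side');o=bot.get_obs();T=rot(o['tool_rot']);D.append(np.r_[np.degrees((T.inv()*Rt).as_rotvec()),T.inv().apply(S-Rt.apply(bm)-o['eef_pos'])*100])
D=np.array(D);print(D.mean(0),D.std(0),o['t'])
```

```text
[-0.0679 -0.0734  0.1717 -0.0261  0.1599  0.0294] [0.0058 0.0288 0.0068 0.0171 0.0103 0.0264] 10.525
```

Emit:
{"fn": "carry_out", "kwargs": {
  "moves": [
    [[0, 0, 0.2], [0, 0.15, 0], 0],
    [[0, 0, 0.2], [0, 0.15, 0], 0],
    [[0, 0, 0.2], [0, 0.15, 0], 0],
    [[0, 0, 0.2], [0, 0.15, 0], 0],
    [[0, 0, 0.2], [0, 0.15, 0], 0]
  ]
}}

```text
t: 11.15
eef_pos: [0.5016, 0.1749, 0.2107]
tool_rot: [-0.174, 0.981, -0.084, 0.015]
contact_force: [0.6, 0.2, -1.7]
gripper_width: 0.15
```

Run:
```python
from goal import *
D=[]
for i in range(10):
    bot.read_camera('side');o=bot.get_obs();T=rot(o['tool_rot']);D.append(np.r_[np.degrees((T.inv()*Rt).as_rotvec()),T.inv().apply(S-Rt.apply(bm)-o['eef_pos'])*100])
D=np.array(D);print(D.mean(0),D.std(0),o['t'],o['gripper_width'],abs(o['joint_vel']).max(),o['contact_force'])
print(bot.hand_in())
```

```text
[-0.066  -0.0557 -0.0317 -0.0159  0.0053  0.011 ] [0.0012 0.0015 0.0017 0.0014 0.0019 0.0011] 11.65 0.15201054307087428 0.002672672509301362 [ 0.8554  0.0392 -0.9458]
the job is handed in; nothing more can be done
None
```

I lifted the big-capacitor module out of the middle slot and handed the job in at 11.7 s. The gripper was still holding it on the inspection camera's line of sight, square to the lens, with the board middle 130 mm out.

**Last checks:**
- **Pose:** averaged arm readings were within about 0.2 mm and 0.1 degrees of the target I had computed. The arm was still, and the grip read about 13 mm on the 14 mm block.
- **Position in the image:** before a last 1.5 mm correction, the predicted board outline matched the side picture to about a pixel, roughly 2–3 mm. I did not take another picture after that correction.
- **Lens location:** I found the lens from the wrist picture with a fit good to about 0.3 pixel. It agrees with the coarser top-camera estimate to about 5 mm.
- **Other modules:** they were in their slots in a wrist picture taken just after the lift, and I saw nothing on the bench moved.

**What failed or disagreed:**
- **First grasp:** it closed on air just above the connector block. The pictures put the fingertips about 25 mm farther back along the tool than stated. I went lower and the second grasp held; nothing was disturbed.
- **Height in the grip:** two estimates of how the module sits in the gripper differed by about 4.5 mm along its height. I chose a value between them, so the board may be a few millimetres off along its height.

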